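# Rack the label rolls by width beside the scale

## Task

Put the four label rolls away on the label rack, one over each peg, standing flat on the rack, in order of label width (their height as they stand, not how full they are). The narrowest belongs on the end peg nearest the bench scale, where it is used for weigh labels, and the others follow in order along the row to the widest at the far end.

Things in the scene. Friction and masses are not known exactly. Their poses are not given: they have to be found in the camera images.
- roll_25: the narrowest label roll: a part-used roll of plain white labels on a brown cardboard core, standing on its end; label width = standing height 25 mm, outer diameter 62 mm, open core of 38 mm diameter right through, under 0.12 kg. Origin at the centre of its underside, z up along the core
- roll_35: the second narrowest label roll: a part-used roll of plain white labels on a brown cardboard core, standing on its end; label width = standing height 35 mm, outer diameter 54 mm, open core of 38 mm diameter right through, under 0.12 kg. Origin at the centre of its underside, z up along the core
- roll_46: the second widest label roll: a part-used roll of plain white labels on a brown cardboard core, standing on its end; label width = standing height 46 mm, outer diameter 60 mm, open core of 38 mm diameter right through, under 0.12 kg. Origin at the centre of its underside, z up along the core
- roll_58: the widest label roll: a part-used roll of plain white labels on a brown cardboard core, standing on its end; label width = standing height 58 mm, outer diameter 52 mm, open core of 38 mm diameter right through, under 0.12 kg. Origin at the centre of its underside, z up along the core
- label_rack: the label rack, fixed: a flat aluminium bar 84 mm deep (x) and 334 mm long (y) with grey end caps, carrying four black pegs in a row along its y axis. Origin at the centre of its underside, z up; the top face on which the rolls stand is 16 mm above the origin. It stands roughly square to the robot, its y axis toward the robot's left
- peg_1: peg 1 of the rack, counted from the rack's +y end (left as the robot sees it): black, upright, 40 mm high, 22 mm thick at its foot tapering to 15 mm, rounded tip; pegs are 80 mm apart. Origin at the centre of its foot, on the rack's top face, z up, axes as the rack's
- peg_2: peg 2 of the rack, counted from the rack's +y end (left as the robot sees it): black, upright, 40 mm high, 22 mm thick at its foot tapering to 15 mm, rounded tip; pegs are 80 mm apart. Origin at the centre of its foot, on the rack's top face, z up, axes as the rack's
- peg_3: peg 3 of the rack, counted from the rack's +y end (left as the robot sees it): black, upright, 40 mm high, 22 mm thick at its foot tapering to 15 mm, rounded tip; pegs are 80 mm apart. Origin at the centre of its foot, on the rack's top face, z up, axes as the rack's
- peg_4: peg 4 of the rack, counted from the rack's +y end (left as the robot sees it): black, upright, 40 mm high, 22 mm thick at its foot tapering to 15 mm, rounded tip; pegs are 80 mm apart. Origin at the centre of its foot, on the rack's top face, z up, axes as the rack's
- bench_scale: the bench scale, fixed, 235 x 190 x 64 mm, white with a steel pan, the only weighing scale, standing beyond one end of the rack (left or right, it varies). Origin at the centre of its underside
Things that resemble listed ones, but are neither listed nor needed, are in the scene too. Leave any pink or yellow look-alike of the roll_58 alone.

How it is judged:
At the end, for the whole second after the job is handed in: Each roll is over its own peg (core centre within 13 mm of the peg's centre) with its underside on the rack's top face (within 5 mm), upright within 0.1 rad and at rest; counted from the peg nearest the bench scale the widths run 25, 35, 46, 58 mm (((y of bench_scale in the frame of label_rack above 0 m and horizontal distance between roll_25 and peg_1 below 0.013 m and z of roll_25 in the frame of peg_1 between -0.004 and 0.005 m and horizontal distance between roll_35 and peg_2 below 0.013 m and z of roll_35 in the frame of peg_2 between -0.004 and 0.005 m and horizontal distance between roll_46 and peg_3 below 0.013 m and z of roll_46 in the frame of peg_3 between -0.004 and 0.005 m and horizontal distance between roll_58 and peg_4 below 0.013 m and z of roll_58 in the frame of peg_4 between -0.004 and 0.005 m) or (y of bench_scale in the frame of label_rack below 0 m and horizontal distance between roll_25 and peg_4 below 0.013 m and z of roll_25 in the frame of peg_4 between -0.004 and 0.005 m and horizontal distance between roll_35 and peg_3 below 0.013 m and z of roll_35 in the frame of peg_3 between -0.004 and 0.005 m and horizontal distance between roll_46 and peg_2 below 0.013 m and z of roll_46 in the frame of peg_2 between -0.004 and 0.005 m and horizontal distance between roll_58 and peg_1 below 0.013 m and z of roll_58 in the frame of peg_1 between -0.004 and 0.005 m)) and angle between each of roll_25, roll_35, roll_46, roll_58's own z axis and vertical below 0.1 rad and linear speed of each of roll_25, roll_35, roll_46, roll_58 below 0.02 m/s and angular speed of each of roll_25, roll_35, roll_46, roll_58 below 0.2 rad/s); the robot touches nothing.
It also fails if it takes over 96 s, if anything falls off the work surface, if the arm or the gripper's body presses on something with over 40 N, if the wrist force passes 120 N, or if a joint passes its speed limit or range.

## Robot

A 6-joint arm with a two-finger parallel gripper is mounted at the origin on a cart in front of the work surface, level with it; the furniture and walls round the work are solid. World frame = base frame: x ahead of the robot, y to its left, z up, the work surface at z = 0. Lengths are in m, angles in rad, forces in N, time in s.
With the tool pointing down it reaches from about 0.275 to 0.825 m from the base axis. Payload 4.9 kg.
Tool frame: the origin (TCP) lies between the finger pads; the fingertips stand 11 mm ahead of it and the grasp point (between the pads) lies 8 mm behind it; z points along the fingers, y is the direction in which the jaws open and shut (so a half turn about z gives the same grasp; the last joint's range is limited). The gripper opens to 85 mm and grips with 20 to 120 N. Pads are 22 mm wide; open, the fingers measure 114 mm over their backs; the gripper's body (76 mm by 85 mm) begins 54 mm behind the grasp point. The pads swing forward as they close: fully open they stand 13 mm farther back than shut.
Start: joints at [1.018, 0.326, -0.193, 1.052, 0, 1.437], TCP at [0.224, 0.502, 0.242] pointing down, gripper open.
Joint ranges: [-2.65, 2.65], [-0.97, 1.79], [-1.3, 1.35], [-1.93, 2.1], [-1.47, 1.37], [-3.14, 3.14]. Speed limits (rad/s): [2.57, 2.57, 3.14, 3.14, 3.14, 3.14].

## Interface

Orientations are given as a rotation vector (axis times angle).
In Python, from station import * gives the robot as it stands.
- The arm moves only by the tool jog_arm, never from a script. Its argument "steps" is text: rows parted by semicolons, each of 4 numbers parted by spaces: the shift along the tool's x, y, z in m, then the turn about the tool's z in degrees. In form: tx ty tz roll; .... A call has 1 to 12 rows; each row shifts and turns the commanded pose from where the row before left it, along the tool's axes as they then stand; what a row does not reach is not made up. A row lasts 1/8 s, in which the tool goes at most 62.5 mm and 10.7 degrees, less where a joint would pass 70% of its speed; a pose out of reach is approached as far as the arm can. A call with a gripper value outside its range is refused whole. "hand" is the closure, from 0 (fully open) to 1 (shut), set as the call begins (left out, the last holds). The fingers move at their own pace and stop on an object; "squeeze" is the grip in N (left out, the last holds). Time passes only in rows, so rows that do not move let the fingers close. It gives the time, the measured TCP pose, the force and the opening at its end, in the units of the state.
- get_obs(): the state, without advancing time (a new reading comes with each control period).
- camera(name): name is "scene" or "side" or "wrist"; returns (picture, depth): 384x512x3 uint8, red, green, blue; 384x512 float32, m along the optical axis (not along the pixel's ray), 0 where there is no reading.
- calibration(name): a dict with "camera_matrix" (3x3 intrinsics, pixels), "k1" (the pictures are not rectified: a ray, as slopes to the right and down, at radius r is drawn at 1 + k1 r^2 times it, then the intrinsics apply), "cam_to_world" (4x4, takes a point from camera to world coordinates); the wrist camera has in their place "mount" (4x4, takes a point from camera to tool coordinates, whose origin is the TCP and whose axes are the flange's). Camera axes: x right, y down, z forward; pixel columns grow to the right and rows downward; lengths in m; the calibration is good to about 2 mm. A picture is of the moment at which its call begins: read the wrist's pose just before it. calibration takes no time and is no camera call.
- hand_in(): hands the job in, once; it reports no verdict.
The state is a dict: "time": time; "joint_pos": joint angles; "joint_vel": joint speeds; "effort": joint torques, N m; "eef_pos": TCP position; "orientation": TCP orientation; "contact_force": force on the tool from outside, world axes, zero at the start; "ft_torque": the same for the moment, N m; "grip_width": finger opening in m.
Only numpy, scipy, OpenCV 4.12 (cv2) and the standard library are available. Lean on these libraries where they do the work, as an engineer would, in place of code of your own. Each camera call takes 0.05 s, during which the arm holds its last target. There are 200 camera calls.

## Working session

There is one attempt and no reset: what is moved stays moved. The work goes in short steps, Python scripts to look and compute and a tool call to move; the robot and the scene stay as the last step left them, time stands still between calls to the robot, and variables do not carry over. Pictures are saved under pics/ and viewed, about 12 in all and at most 16, crops included, and the job is handed in when it is done.

Besides the shell and the picture viewer there is one more tool, called after "Call:" in YAML: its name, and indented under it one key for each argument. jog_arm: Moves the arm, as the interface text tells. Its arguments: {"type":"object","properties":{"steps":{"type":"string"},"hand":{"type":"number"},"squeeze":{"type":"number"}},"required":["steps"]}

```bash
mkdir -p pics; cat > h.py <<'E'
from station import *
import numpy as np, cv2
from scipy.spatial.transform import Rotation as R
def snap(n):
    o=get_obs(); p,d=camera(n); c=calibration(n); K=np.array(c["camera_matrix"])
    if n=="wrist":
        T=np.eye(4); T[:3,:3]=R.from_rotvec(o["orientation"]).as_matrix(); T[:3,3]=o["eef_pos"]; T=T@np.array(c["mount"])
    else: T=np.array(c["cam_to_world"])
    h,w=d.shape; v,u=np.mgrid[:h,:w].astype(np.float64)
    dist=np.array([c["k1"],0,0,0,0.])
    xy=cv2.undistortPoints(np.stack([u.ravel(),v.ravel()],1)[:,None],K,dist)[:,0]
    z=d.ravel(); P=np.c_[xy*z[:,None],z]@T[:3,:3].T+T[:3,3]; P[z==0]=np.nan
    return p,P.reshape(h,w,3),o
def save(p,f): cv2.imwrite("pics/"+f,p[...,::-1])
E
python3 - <<'E'
from h import *
o=get_obs(); print(o)
for n in("scene","side"):
    p,P,_=snap(n); save(p,n+"0.png"); np.savez(n+"0",p=p,P=P)
    print(n,np.array(calibration(n)["cam_to_world"]).round(2).tolist())
E
```

```text
{'time': 0.0, 'joint_pos': array([ 1.01780952e+00,  3.26968741e-01, -1.93571153e-01,  1.05200309e+00,
       -1.39451091e-05,  1.43659241e+00]), 'joint_vel': array([ 0.00015791,  0.00153368, -0.00031599,  0.00076635,  0.00070412,
       -0.0002929 ]), 'effort': array([ 5.00714596e-04, -4.43393576e+01,  2.62442762e+01,  1.54183520e-02,
       -1.61864209e-04,  8.93561705e-07]), 'eef_pos': array([0.22335577, 0.50199348, 0.24149312]), 'orientation': array([-6.52906313e-01, -3.07240896e+00,  2.59018423e-03]), 'contact_force': array([-0.4507917 ,  0.58074635, -0.15936442]), 'ft_torque': array([-0.01890482,  0.01260272, -0.02908608]), 'grip_width': 0.08566444206833597}
scene [[0.88, -0.3, 0.36, -0.04], [-0.47, -0.57, 0.67, -0.98], [0.0, -0.76, -0.65, 1.02], [0.0, 0.0, 0.0, 1.0]]
side [[-0.98, -0.07, 0.19, 0.21], [-0.2, 0.36, -0.91, 1.32], [-0.01, -0.93, -0.37, 0.59], [0.0, 0.0, 0.0, 1.0]]
```

View pics/scene0.png

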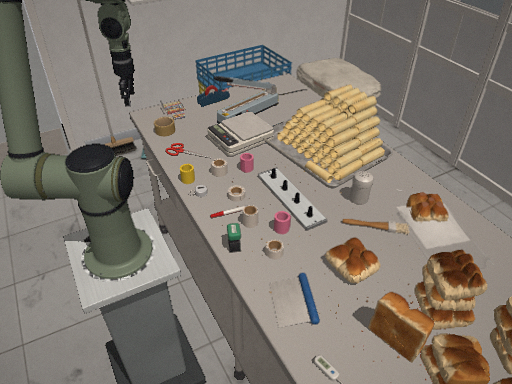

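View pics/side0.png

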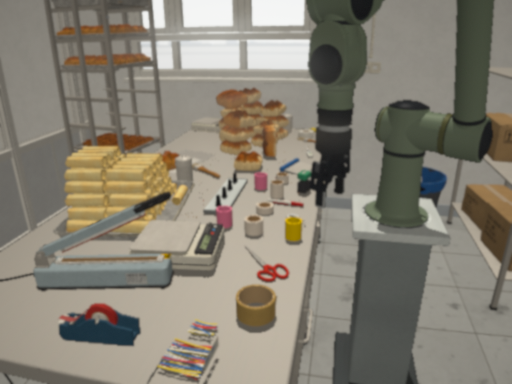

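The scale is at the rack's +y end, so `roll_25` goes on peg 1. In the scene picture the white rolls are at about (219,167), (236,193), (250,215) and (274,249). The look-alikes are pink at (247,162) and (282,222), and yellow at (187,173). The rack runs from (262,172) to (322,225).

```bash
python3 - <<'E'
from h import *
D=np.load("scene0.npz"); P=D["P"]; p=D["p"]
for n,(u,v) in dict(a=(219,167),b=(236,193),c=(250,215),d=(274,249),pk1=(247,162),pk2=(282,222),y=(187,173)).items():
    s=np.s_[v-17:v+18,u-15:u+16]; Q=P[s].reshape(-1,3)
    c0=np.nanmedian(Q,0)
    z=Q[:,2]; z=z[(z>.012)]; top=np.nanpercentile(z,90)
    m=np.abs(Q[:,2]-top)<.004
    T=Q[m][:,:2].astype(np.float32); c,r=cv2.minEnclosingCircle(T)
    print(n,m.sum(),"top",top.round(4),"c",np.round(c,4),"r",round(r,4))
# pegs: dark, on rack
Q=P[150:240,250:340].reshape(-1,3);C=p[150:240,250:340].reshape(-1,3)
m=(C.max(1)<70)&(Q[:,2]>.02)&(Q[:,2]<.065)
T=Q[m]; from scipy.cluster.hierarchy import fclusterdata
l=fclusterdata(T[:,:2],.02,criterion="distance")
for i in set(l):
    t=T[l==i]
    if len(t)>4: print(len(t),t.mean(0).round(4),t[:,2].max().round(3))
m=(Q[:,2]>.011)&(Q[:,2]<.02)
t=Q[m]; print("rack",np.percentile(t,[1,50,99],axis=0).round(3), cv2.minAreaRect(t[:,:2].astype(np.float32)))
E
```

```text
a 73 top 0.0466 c [0.4577 0.2205] r 0.0319
b 17 top 0.0534 c [ 0.4291 -0.0622] r 0.0169
c 44 top 0.0783 c [ 0.3477 -0.1515] r 0.0207
d 101 top 0.036 c [ 0.4371 -0.2379] r 0.0289
pk1 62 top 0.0566 c [0.5549 0.2248] r 0.0598
pk2 90 top 0.0579 c [ 0.511  -0.1578] r 0.0288
y 61 top 0.0578 c [0.3298 0.2368] r 0.0298
39 [ 0.6167 -0.1638  0.0377] 0.058
38 [ 0.6163 -0.0837  0.0376] 0.056
35 [ 0.6152 -0.0053  0.0384] 0.058
34 [0.6148 0.0765 0.0367] 0.056
rack [[ 0.487 -0.207  0.011]
 [ 0.617 -0.049  0.016]
 [ 0.839  0.179  0.02 ]] ((0.6665443778038025, -0.00400853157043457), (0.47010743618011475, 0.3408435583114624), 62.00058364868164)
```

```bash
python3 - <<'E'
from h import *
D=np.load("scene0.npz"); P=D["P"]
for n,(u,v,h) in dict(a46=(219,165,.046),b25=(236,190,.025),c58=(250,211,.058),d35=(274,246,.035),pk1=(247,158,.058),pk2=(282,217,.058),y=(187,168,.058)).items():
    s=np.s_[v-9:v+11,u-13:u+14]; Q=P[s].reshape(-1,3)
    m=np.abs(Q[:,2]-h)<.0035
    T=Q[m][:,:2].astype(np.float32); c,r=cv2.minEnclosingCircle(T)
    print(n,m.sum(),"c",np.round(c,4),"r",round(r,4), "zmed",np.median(Q[m][:,2]).round(4), "max",np.nanmax(Q[:,2]).round(3))
# anything taller than 20mm along the region x .25-.75,y -.35...35
Q=P.reshape(-1,3); m=(Q[:,2]>.02)&(Q[:,2]<.2)&(Q[:,0]>.25)&(Q[:,0]<.72)&(abs(Q[:,1])<.36)
g=np.zeros((24,36),int)
for x,y,z in Q[m]: g[int((x-.24)/.02),int((y+.36)/.02)]=max(g[int((x-.24)/.02),int((y+.36)/.02)],int(z*1000))
for i,r in enumerate(g): print("%.2f"%(.24+.02*i),' '.join("%3d"%k if k else "  ." for k in r))
E
```

```text
a46 71 c [0.4577 0.2205] r 0.0319 zmed 0.0457 max 0.052
b25 102 c [0.4537 0.0634] r 0.0327 zmed 0.0245 max 0.03
c58 75 c [ 0.4325 -0.0812] r 0.0272 zmed 0.0579 max 0.062
d35 104 c [ 0.4377 -0.2385] r 0.0287 zmed 0.0347 max 0.039
pk1 52 c [0.5631 0.1887] r 0.0305 zmed 0.0571 max 0.062
pk2 87 c [ 0.511  -0.1578] r 0.0288 zmed 0.0578 max 0.061
y 53 c [0.3312 0.2327] r 0.027 zmed 0.0578 max 0.065
0.24   .   .   .   .   .   .   .   .   .   .   .   .   .   .   .   .   .   .   .   .   .   .   .   .   .   .   .   .   .   .   .   .   .   .   .   .
0.26   .   .   .   .   .   .   .   .   .   .   .   .   .   .   .   .   .   .   .   .   .   .   .   .   .   .   .   .   .   .   .   .   .   .   .   .
0.28   .   .   .   .   .   .   .   .   .   .   .   .   .   .   .   .   .   .   .   .   .   .   .   .   .   .   .   .   .   .   .   .   .   .   .   .
0.30   .   .   .   .   .   .   .   .   .  81  80   .   .   .   .   .   .   .   .   .   .   .   .   .   .   .   .   .  60  60  64   .   .   .   .   .
0.32   .   .   .   .   .   .   .   .  77  83  84  84   .   .   .   .   .   .   .   .   .   .   .  28  30  30
[... 2171 characters left out ...]
  57  20  21  54  52   .  20  46  54  20  20  54  54  20   .   .   .   .   .   .   .   .  51  65  61  64
0.64  70  52   .   .   .   .   .  21   .  20  20   .  21  20  21   .  20   .  20  21   .   .   .   .   .   .   .   .   .   .   .   .  49  65  62  64
0.66  63   .   .   .   .   .   .   .   .   .   .   .   .   .   .   .   .   .   .   .   .   .   .   .   .   .   .   .   .   .   .   .  45  63  62  64
0.68   .   .   .   .   .   .   .   .   .   .   .   .   .   .   .   .   .   .   .   .   .   .   .   .   .   .   .   .   .   .   .   .  37  63  64  62
0.70   .   .   .   .   .   .   .   .   .   .   .   .   .   .   .   .   .   .   .   .   .   .   .   .   .  36  38  34  40  37  39  36  47  61  61  64
```

Call:
jog_arm:
  steps: "0 0 0 10; 0 0 0 10; 0 0 0 10; 0 0 0 9; 0 0 0 9; 0 0 0 9; 0 0 0 9; -0.05 0.025 0 0; -0.05 0.025 0 0; -0.05 0.025 0 0; -0.05 0.025 0 0; -0.05 0.025 0 0"
  hand: 0
  squeeze: 30

```text
time: 1.6
eef_pos: [0.349, 0.2508, 0.2421]
orientation: [2.221, 2.222, -0.0]
contact_force: [0.8, -0.4, -0.3]
grip_width: 0.0856
```

Call:
jog_arm:
  steps: "-0.047 0.026 0 0; -0.047 0.026 0 0; -0.047 0.026 0 0; -0.047 0.026 0 0; 0 0 0 0; 0 0 0 0"

```text
time: 2.35
eef_pos: [0.452, 0.0646, 0.2418]
orientation: [-2.221, -2.22, 0.001]
contact_force: [0.5, 0.9, -0.5]
grip_width: 0.0854
```

```bash
python3 - <<'E'
from h import *
p,P,o=snap("wrist"); save(p,"w1.png"); np.savez("w1",p=p,P=P); print(o["eef_pos"],o["time"])
for y,x in((0,0),(0,511),(383,0),(383,511),(192,256)): print(P[y,x].round(3))
E
```

```text
[0.45202948 0.06461649 0.24183544] 2.35
[-0.522  0.558 -0.802]
[0.753 0.268 0.003]
[0.393 0.077 0.326]
[0.512 0.077 0.326]
[0.451 0.038 0.024]
```

View pics/w1.png

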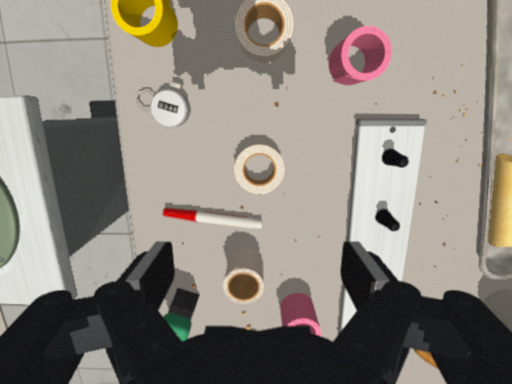

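The wrist view shows `roll_25` at (259,169), `roll_46` at (264,25) and `roll_58` at (243,285). Peg 1 is at (396,157) and peg 2 at (387,219).

```bash
cat >> h.py <<'E'
def ring(P,c,h,rad=.045):
    "fit outer circle of a ring top at height h near c (xy)"
    Q=P.reshape(-1,3); m=(abs(Q[:,2]-h)<.004)&(np.hypot(*(Q[:,:2]-c).T)<rad)
    c,r=cv2.minEnclosingCircle(Q[m][:,:2].astype(np.float32)); return np.round(c,4),round(r,4),m.sum()
def pegs(p,P,x0=.57,x1=.66,y0=-.22,y1=.14):
    Q=P.reshape(-1,3);C=p.reshape(-1,3)
    for y in(.079,0,-.082,-.161):
        m=(abs(Q[:,1]-y)<.03)&(abs(Q[:,0]-.617)<.03)&(Q[:,2]>.045)&(Q[:,2]<.060)&(C.max(1)<90)
        f=(abs(Q[:,1]-y)<.03)&(abs(Q[:,0]-.617)<.03)&(Q[:,2]>.022)&(Q[:,2]<.060)&(C.max(1)<90)
        if m.sum()>5: print("peg",y,m.sum(),"tip",Q[m].mean(0).round(4),"all",Q[f].mean(0).round(4))
E
python3 - <<'E'
from h import *
D=np.load("w1.npz");P=D["P"];p=D["p"]
print(ring(P,(.454,.063),.025),ring(P,(.458,.22),.046),ring(P,(.4325,-.081),.058,.035))
pegs(p,P)
Q=P.reshape(-1,3); m=(abs(Q[:,2]-.016)<.004)&(Q[:,0]>.55)&(Q[:,0]<.68)&(Q[:,1]>-.2)&(Q[:,1]<.15)
for y in(.0,.03,.06,.1): 
    q=Q[m&(abs(Q[:,1]-y)<.01)]; print(y,np.percentile(q[:,0],[1,99]).round(4),len(q))
print("ymax",np.percentile(Q[m][:,1],99.5))
E
```

```text
(array([0.4552, 0.0653]), 0.032, np.int64(1227)) (array([0.4586, 0.224 ]), 0.0309, np.int64(1579)) (array([ 0.4335, -0.077 ]), 0.0283, np.int64(632))
peg 0.079 128 tip [0.6168 0.0828 0.0522] all [0.6149 0.0835 0.0412]
peg 0 111 tip [0.6179 0.0041 0.0522] all [0.6164 0.0055 0.0414]
0.0 [0.5787 0.6613] 622
0.03 [0.5789 0.6596] 886
0.06 [0.5784 0.6596] 950
0.1 [0.5784 0.6597] 1052
ymax 0.12797958910369986
```

Call:
jog_arm:
  steps: "0 0.003 0.05 0; 0 0 0.05 0; 0 0 0.05 0; 0 0 0.04 0; 0 0 0.02 0; 0 0 0.012 0; 0 0 0.007 0; 0 0 0 0"

```text
time: 3.4
eef_pos: [0.4558, 0.0648, 0.0135]
orientation: [2.22, 2.222, 0.0]
contact_force: [-0.5, 0.1, -0.2]
grip_width: 0.0849
```

Call:
jog_arm:
  steps: "0 0 0 0; 0 0 0 0; 0 0 0 0; 0 0 0 0; 0 0 0 0; 0 0 0 0; 0 0 0 0"
  hand: 1

```text
time: 4.28
eef_pos: [0.4563, 0.0645, 0.0144]
orientation: [2.221, 2.221, 0.002]
contact_force: [-2.0, 0.2, 6.1]
grip_width: 0.0601
```

Call:
jog_arm:
  steps: "0 0 -0.02 0; 0 0 -0.035 0; 0 0 -0.04 0; 0.004 0.03 0 0; 0.004 0.04 0 0; 0.004 0.04 0 0; 0.004 0.03 0 0; 0.002 0.023 0 0; 0 0 0 0; 0 0 0 0"

```text
time: 5.52
eef_pos: [0.6176, 0.0824, 0.1081]
orientation: [-2.221, -2.221, 0.001]
contact_force: [0.2, -0.2, -0.2]
grip_width: 0.0605
```

```bash
python3 - <<'E'
from h import *
p,P,o=snap("wrist"); save(p,"w2.png"); print(o["eef_pos"],o["grip_width"])
pegs(p,P)
E
```

```text
[0.61760402 0.08241982 0.10814893] 0.060523196107982624
```

View pics/w2.png

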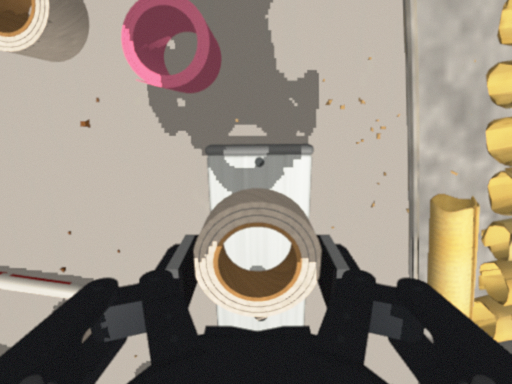

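The roll hangs level at (257,255) and peg 1's tip shows just inside the core. I'm lowering it.

Call:
jog_arm:
  steps: "0 0.001 0.02 0; 0 0 0.02 0; 0 0 0.02 0; 0 0 0.01 0; 0 0 0.006 0; 0 0 0 0; 0 0 0 0"

```text
time: 6.45
eef_pos: [0.6202, 0.0825, 0.033]
orientation: [2.221, 2.221, 0.001]
contact_force: [0.7, -0.8, 0.2]
grip_width: 0.0603
```

Call:
jog_arm:
  steps: "0 0 0 0; 0 0 0 0; 0 0 0 0; 0 0 0 0; 0 0 0 0; 0 0 0 0; 0 0 -0.02 0; 0 0 -0.03 0; 0 0 -0.05 0; 0 0 -0.05 0; 0 0 0 0; 0 0 0 0"
  hand: 0

```text
time: 7.95
eef_pos: [0.6194, 0.0825, 0.182]
orientation: [-2.221, -2.221, 0.0]
contact_force: [-1.0, -0.2, -0.4]
grip_width: 0.0852
```

```bash
python3 - <<'E'
from h import *
p,P,o=snap("wrist"); save(p,"w3.png"); print(o["eef_pos"],o["grip_width"])
print(ring(P,(.619,.083),.041)); pegs(p,P)
Q=P.reshape(-1,3); m=(np.hypot(*(Q[:,:2]-(.619,.083)).T)<.03)&(np.hypot(*(Q[:,:2]-(.619,.083)).T)>.022); print(np.nanmedian(Q[m][:,2]))
E
```

```text
[0.61939711 0.08252333 0.18198077] 0.08520019472842245
(array([0.6218, 0.0832]), 0.0323, np.int64(1969))
peg 0.079 193 tip [0.6203 0.083  0.0528] all [0.6203 0.0807 0.0398]
peg 0 154 tip [0.621  0.0054 0.0523] all [0.621  0.0069 0.0415]
peg -0.082 115 tip [ 0.6218 -0.0734  0.0514] all [ 0.6218 -0.0722  0.0393]
0.26300120077514383
```

View pics/w3.png

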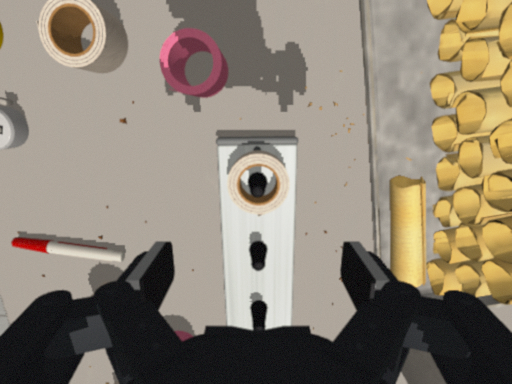

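`roll_25` is seated on peg 1: its ring is at (258,183) with the peg inside, and its top is at about 41 mm. Next is `roll_46`.

Call:
jog_arm:
  steps: "0.03 -0.035 0 0; 0.035 -0.04 0 0; 0.035 -0.04 0 0; 0.03 -0.03 0 0; 0.01 -0.016 0 0; 0 0 0 0; 0 0 0 0"

```text
time: 8.88
eef_pos: [0.4597, 0.2218, 0.182]
orientation: [2.222, 2.22, -0.0]
contact_force: [-0.1, -0.5, 0.7]
grip_width: 0.085
```

```bash
python3 - <<'E'
from h import *
p,P,o=snap("wrist"); print(o["eef_pos"],ring(P,(.4586,.223),.046))
E
```

```text
[0.45969722 0.22180453 0.18199853] (array([0.4588, 0.2241]), 0.0315, np.int64(1810))
```

Call:
jog_arm:
  steps: "0.002 0 0.04 0; 0 0 0.045 0; 0 0 0.04 0; 0 0 0.02 0; 0 0 0.012 0; 0 0 0 0; 0 0 0 0"

```text
time: 9.8
eef_pos: [0.4597, 0.2245, 0.0261]
orientation: [2.221, 2.22, 0.002]
contact_force: [0.6, -0.1, 0.9]
grip_width: 0.0853
```

Call:
jog_arm:
  steps: "0 0 0 0; 0 0 0 0; 0 0 0 0; 0 0 0 0; 0 0 0 0; 0 0 0 0; 0 0 0 0; 0 0 -0.02 0; 0 0 -0.03 0; 0 0 -0.05 0; 0 0 0 0"
  hand: 1

```text
time: 11.18
eef_pos: [0.4616, 0.2256, 0.1293]
orientation: [2.218, 2.219, 0.011]
contact_force: [0.4, -0.2, -1.4]
grip_width: 0.0589
```

Call:
jog_arm:
  steps: "-0.03 0.015 0 0; -0.043 0.025 0 0; -0.05 0.027 0 0; -0.05 0.027 0 0; -0.05 0.027 0 0; -0.045 0.023 0 0; -0.032 0.016 0 0; 0 0 0 0; 0 0 0 0; 0 0 0 0"

```text
time: 12.42
eef_pos: [0.6179, -0.0742, 0.1249]
orientation: [-2.219, -2.222, 0.001]
contact_force: [0.1, -0.1, -0.8]
grip_width: 0.0589
```

```bash
python3 - <<'E'
from h import *
p,P,o=snap("wrist"); save(p,"w4.png"); print(o["eef_pos"],o["grip_width"])
print(ring(P,o["eef_pos"][:2],.125)); pegs(p,P)
E
```

```text
[ 0.61792226 -0.074218    0.12492376] 0.05885013610189856
(array([ 0.6186, -0.0664]), 0.0423, np.int64(1447))
peg 0 372 tip [0.6211 0.0018 0.0531] all [0.621  0.0015 0.0466]
```

View pics/w4.png

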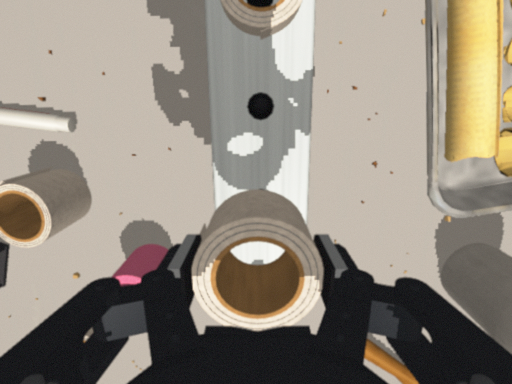

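The held `roll_46` is at (257,270). Peg 2's tip is at (260,105), which puts it at about (0.621, 0.002) and peg 3 at y ≈ -0.078.

Call:
jog_arm:
  steps: "-0.004 0.002 0.005 0; 0 0 0.02 0; 0 0 0.02 0; 0 0 0.02 0; 0 0 0.01 0; 0 0 0.006 0; 0 0 0 0; 0 0 0 0"

```text
time: 13.48
eef_pos: [0.6213, -0.0796, 0.045]
orientation: [2.221, 2.221, 0.001]
contact_force: [0.1, -0.5, 0.3]
grip_width: 0.0587
```

Call:
jog_arm:
  steps: "0 0 0.002 0; 0 0 0 0"

```text
time: 13.72
eef_pos: [0.6209, -0.0796, 0.0426]
orientation: [2.221, 2.221, 0.001]
contact_force: [-0.2, 0.4, -0.1]
grip_width: 0.0586
```

Call:
jog_arm:
  steps: "0 0 0 0; 0 0 0 0; 0 0 0 0; 0 0 0 0; 0 0 0 0; 0 0 0 0; 0 0 -0.02 0; 0 0 -0.03 0; 0 0 -0.05 0; 0 0 -0.04 0; 0 0 0 0; 0 0 0 0"
  hand: 0

```text
time: 15.22
eef_pos: [0.6203, -0.0794, 0.1818]
orientation: [-2.221, -2.221, 0.0]
contact_force: [-0.9, -0.1, -0.8]
grip_width: 0.0853
```

```bash
python3 - <<'E'
from h import *
p,P,o=snap("wrist"); save(p,"w5.png"); print(o["eef_pos"],o["grip_width"])
print(ring(P,(.621,-.078),.062),ring(P,(.4335,-.079),.058,.033)); pegs(p,P)
E
```

```text
[ 0.62033503 -0.07941666  0.18181645] 0.08528276404008428
(array([ 0.6206, -0.0812]), 0.0314, np.int64(2003)) (array([ 0.4341, -0.077 ]), 0.0275, np.int64(1208))
peg 0.079 141 tip [0.6201 0.0772 0.0512] all [0.6197 0.0761 0.0392]
peg 0 229 tip [0.6212 0.0018 0.0531] all [0.621  0.0012 0.0466]
peg -0.082 335 tip [ 0.6215 -0.0853  0.0517] all [ 0.6218 -0.0868  0.0419]
peg -0.161 138 tip [ 0.6226 -0.1548  0.0523] all [ 0.6225 -0.1531  0.0412]
```

View pics/w5.png

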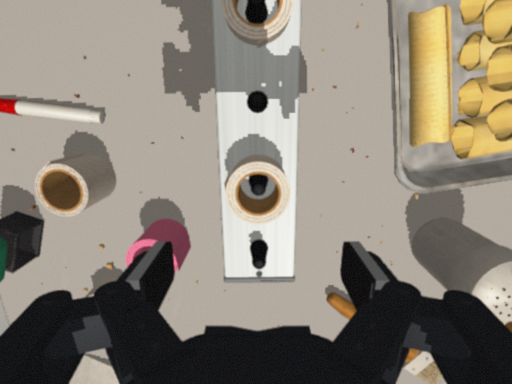

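`roll_46` is seated on peg 3 at (258,190), with its top at about 62 mm. Next is `roll_58`.

Call:
jog_arm:
  steps: "0 -0.03 0 0; 0 -0.045 0 0; 0.001 -0.05 0 0; 0 -0.04 0 0; 0 -0.021 0 0; 0 0 0 0; 0 0 0.03 0; 0 0 0.04 0; 0 0 0.04 0; 0 0 0.025 0; 0 0 0.011 0; 0 0 0 0"

```text
time: 16.77
eef_pos: [0.4347, -0.0784, 0.0356]
orientation: [-2.22, -2.221, 0.001]
contact_force: [-0.1, -0.1, 0.1]
grip_width: 0.0855
```

Call:
jog_arm:
  steps: "0 0 0 0; 0 0 0 0; 0 0 0 0; 0 0 0 0; 0 0 0 0; 0 0 0 0; 0 0 0 0; 0 0 -0.02 0; 0 0 -0.03 0; 0 0 -0.05 0; 0 0 0 0; 0 0 0 0"
  hand: 1

```text
time: 18.27
eef_pos: [0.4347, -0.0785, 0.1364]
orientation: [2.221, 2.221, 0.001]
contact_force: [-1.0, -0.1, -1.3]
grip_width: 0.0516
```

Call:
jog_arm:
  steps: "-0.01 0.025 0 0; -0.02 0.045 0 0; -0.02 0.045 0 0; -0.02 0.045 0 0; -0.0095 0.0265 0 0; 0 0 0 0; 0 0 0 0; 0 0 0 0"

```text
time: 19.27
eef_pos: [0.6198, -0.1573, 0.1358]
orientation: [-2.22, -2.221, 0.001]
contact_force: [0.0, 0.2, -0.1]
grip_width: 0.0516
```

```bash
python3 - <<'E'
from h import *
p,P,o=snap("wrist"); save(p,"w6.png"); print(o["eef_pos"],o["grip_width"])
pegs(p,P)
E
```

```text
[ 0.61983261 -0.15732603  0.13578973] 0.051569756178773005
peg -0.082 347 tip [ 0.6225 -0.0779  0.053 ] all [ 0.6224 -0.0784  0.0466]
```

View pics/w6.png

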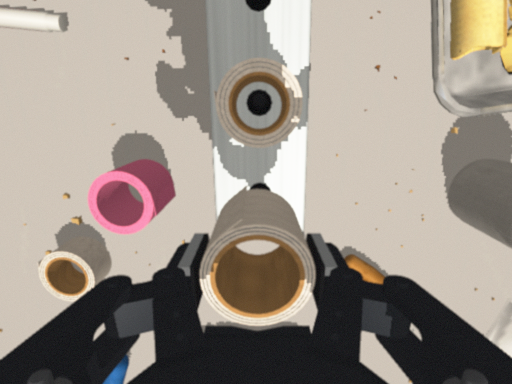

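The held `roll_58` is at (257,270). Peg 4's tip shows behind it at (260,188), and peg 3 is centred in `roll_46`. I'm lowering it.

Call:
jog_arm:
  steps: "-0.001 0.002 0.01 0; 0 0 0.02 0; 0 0 0.02 0; 0 0 0.02 0; 0 0 0.009 0; 0 0 0.004 0; 0 0 0 0; 0 0 0 0"

```text
time: 20.32
eef_pos: [0.6238, -0.1592, 0.0539]
orientation: [2.22, 2.221, 0.001]
contact_force: [-0.7, -0.1, 0.0]
grip_width: 0.0513
```

Call:
jog_arm:
  steps: "0 0 0 0; 0 0 0 0; 0 0 0 0; 0 0 0 0; 0 0 0 0; 0 0 0 0; 0 0 -0.02 0; 0 0 -0.03 0; 0 0 -0.04 0; 0 0 -0.04 0; 0 0 0 0; 0 0 0 0"
  hand: 0

```text
time: 21.82
eef_pos: [0.6229, -0.1589, 0.1828]
orientation: [-2.221, -2.221, 0.0]
contact_force: [0.0, 0.1, -0.2]
grip_width: 0.0854
```

```bash
python3 - <<'E'
from h import *
p,P,o=snap("wrist"); save(p,"w7.png"); print(o["eef_pos"],o["grip_width"])
print(ring(P,(.621,-.158),.074),ring(P,(.438,-.237),.035)); pegs(p,P)
E
```

```text
[ 0.62289136 -0.15885896  0.1828488 ] 0.08540842410296756
(array([ 0.625 , -0.1575]), 0.0275, np.int64(1305)) (array([ 0.4378, -0.2342]), 0.0287, np.int64(994))
peg 0 164 tip [ 0.6209 -0.0025  0.0515] all [ 0.6208 -0.0037  0.0404]
peg -0.082 321 tip [ 0.6213 -0.0762  0.0525] all [ 0.6217 -0.0755  0.0444]
peg -0.161 395 tip [ 0.6237 -0.1658  0.0528] all [ 0.6241 -0.1668  0.0438]
```

Call:
jog_arm:
  steps: "-0.01 -0.025 0 0; -0.02 -0.045 0 0; -0.02 -0.045 0 0; -0.0165 -0.045 0 0; -0.01 -0.025 0 0; 0 0 0 0; 0 0 0 0"

```text
time: 22.75
eef_pos: [0.4387, -0.2353, 0.1828]
orientation: [-2.221, -2.221, -0.001]
contact_force: [-0.5, 0.2, 0.4]
grip_width: 0.0854
```

```bash
python3 - <<'E'
from h import *
p,P,o=snap("wrist"); print(o["eef_pos"],ring(P,(.438,-.236),.035))
E
```

```text
[ 0.4386629 -0.2352969  0.182776 ] (array([ 0.4372, -0.236 ]), 0.0283, np.int64(1157))
```

Call:
jog_arm:
  steps: "0 -0.001 0.04 0; 0 0 0.045 0; 0 0 0.04 0; 0 0 0.02 0; 0 0 0.012 0; 0 0 0.005 0; 0 0 0 0; 0 0 0 0"

```text
time: 23.8
eef_pos: [0.4379, -0.2359, 0.0221]
orientation: [2.22, 2.221, 0.0]
contact_force: [-0.7, 0.1, 0.0]
grip_width: 0.0852
```

Call:
jog_arm:
  steps: "0 0 0 0; 0 0 0 0; 0 0 0 0; 0 0 0 0; 0 0 0 0; 0 0 0 0; 0 0 0 0; 0 0 -0.02 0; 0 0 -0.04 0; 0 0 -0.06 0; 0 0 0 0; 0 0 0 0"
  hand: 1

```text
time: 25.3
eef_pos: [0.437, -0.2354, 0.1413]
orientation: [2.221, 2.221, 0.0]
contact_force: [-0.4, 0.9, -0.0]
grip_width: 0.0522
```

Call:
jog_arm:
  steps: "0.025 0.018 0 0; 0.04 0.03 0 0; 0.045 0.035 0 0; 0.045 0.035 0 0; 0.042 0.035 0 0; 0.03 0.02 0 0; 0.01 0.01 0 0; 0 0 0 0; 0 0 0 0; 0 0 0 0"

```text
time: 26.55
eef_pos: [0.6195, 0.0003, 0.1412]
orientation: [-2.223, -2.219, 0.001]
contact_force: [-0.0, -0.7, -0.3]
grip_width: 0.0523
```

```bash
python3 - <<'E'
from h import *
p,P,o=snap("wrist"); save(p,"w8.png"); print(o["eef_pos"],o["grip_width"])
pegs(p,P)
E
```

```text
[6.19534066e-01 2.61501914e-04 1.41242155e-01] 0.05225951309972139
peg 0.079 321 tip [0.6204 0.0817 0.0532] all [0.6205 0.0833 0.0448]
peg 0 40 tip [0.6215 0.0079 0.0488] all [0.6211 0.0081 0.0353]
```

View pics/w8.png

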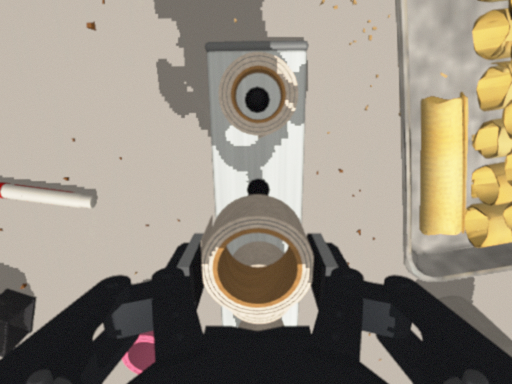

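The held `roll_35` is at (257,260), with peg 2's tip at (258,187). I'm lowering it.

Call:
jog_arm:
  steps: "0.001 0.001 0.02 0; 0 0 0.03 0; 0 0 0.02 0; 0 0 0.018 0; 0 0 0.009 0; 0 0 0.0045 0; 0 0 0 0; 0 0 0 0"

```text
time: 27.6
eef_pos: [0.6218, 0.0025, 0.0405]
orientation: [2.221, 2.221, 0.001]
contact_force: [-0.5, 0.2, 0.1]
grip_width: 0.0521
```

Call:
jog_arm:
  steps: "0 0 0 0; 0 0 0 0; 0 0 0 0; 0 0 0 0; 0 0 0 0; 0 0 0 0; 0 0 -0.02 0; 0 0 -0.03 0; 0 0 -0.05 0; 0 0 -0.05 0; 0 0 -0.05 0; 0 0 0 0"
  hand: 0

```text
time: 29.1
eef_pos: [0.6239, 0.0022, 0.2448]
orientation: [2.216, 2.217, 0.009]
contact_force: [0.1, -0.7, -0.6]
grip_width: 0.085
```

Call:
jog_arm:
  steps: "0 -0.03 -0.01 0; 0 -0.05 0 0; 0 -0.05 0 0; 0 -0.03 0 0; 0 0 0 0; 0 0 0 0"

```text
time: 29.85
eef_pos: [0.4617, 0.0024, 0.2495]
orientation: [2.221, 2.221, 0.001]
contact_force: [0.2, 0.3, -0.5]
grip_width: 0.0855
```

```bash
python3 - <<'E'
from h import *
p,P,o=snap("wrist"); save(p,"w9.png"); print(o["eef_pos"],o["time"])
for y,h in((.082,.041),(.002,.051),(-.078,.062),(-.158,.074)): print(ring(P,(.621,y),h,.04))
p2,P2,_=snap("scene"); save(cv2.resize(p2[110:270,170:340],None,fx=3,fy=3),"s9.png")
for y,h in((.082,.041),(.002,.051),(-.078,.062),(-.158,.074)): print("scene",ring(P2,(.621,y),h,.04))
E
```

```text
[0.46174064 0.00243744 0.24954964] 29.85
(array([0.6207, 0.084 ]), 0.0318, np.int64(1568))
(array([0.6215, 0.0026]), 0.0285, np.int64(977))
(array([ 0.6202, -0.0812]), 0.0319, np.int64(967))
(array([0., 0.]), 0.0, np.int64(0))
scene (array([0.6206, 0.0797]), 0.0325, np.int64(94))
scene (array([6.189e-01, 4.000e-04]), 0.0291, np.int64(78))
scene (array([ 0.6195, -0.084 ]), 0.0334, np.int64(111))
scene (array([ 0.6213, -0.1615]), 0.0286, np.int64(83))
```

View pics/w9.png

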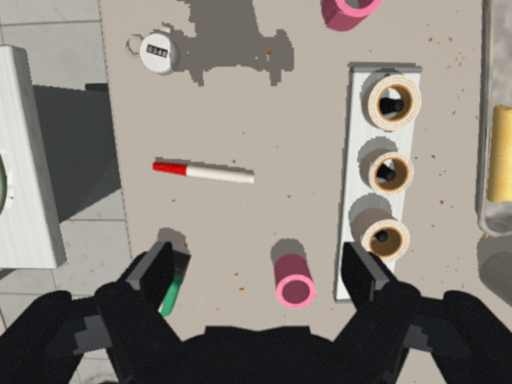

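View pics/s9.png

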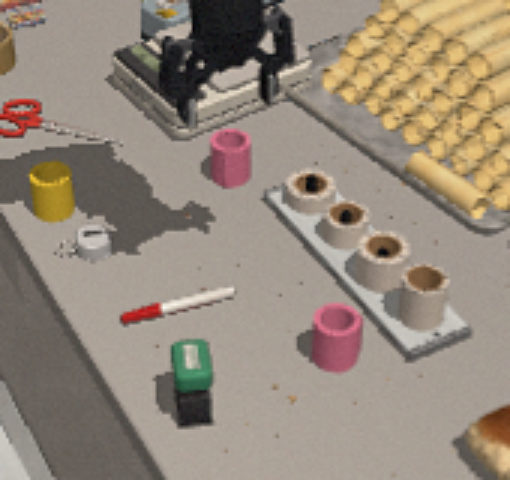

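All four rolls stand flat on their pegs. In the crop they read 25, 35, 46 and 58 mm from the scale end, at about (310,190), (347,223), (383,262) and (424,297). The gripper is clear of everything.

```bash
python3 -c "
from station import *
print(hand_in())"
```

```text
the job is handed in; nothing more can be done
None
```

All four label rolls are on the rack and the job is handed in, at about 30 s on the robot's clock. The bench scale is at the rack's left (+y) end, so from that end they run `roll_25` on peg 1, `roll_35` on peg 2, `roll_46` on peg 3 and `roll_58` on peg 4.

- **Final check:** Ring fits in the last scene picture put every roll top at the height for a roll standing on the rack, within the 4 mm band I used. Centres were about 2 to 6 mm from my peg estimates, against the 13 mm limit.
- **Gaps and disagreements:** The scene and wrist cameras disagreed by 2 to 4 mm in y. The gripper hid `roll_58` in the last wrist picture, so only the scene camera confirms it there, though an earlier wrist fit after its release agreed.
- **Contact:** Closing on `roll_25` gave a light 6 N upward force at the wrist. The other force readings, taken at the end of each move, were near zero. The pink and yellow look-alikes were not touched, and the gripper was clear of everything at hand-in.

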